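# Change over the bar kit rack for a left-handed bartender

## Task

The next bartender is left-handed: move the bottle, jigger, stopper and cork from their rack to the empty rack, one to a cup, in reverse order, so that what stood leftmost (as the robot sees it) ends rightmost and so on. Leave each one standing upright on the floor of its cup, and do not disturb the shot glass behind.

Things in the scene. Friction and masses are not known exactly. Their poses are not given: they have to be found in the camera images.
- bottle: small brown dropper bottle with a black rubber teat, 102 mm tall, standing upright; the round body is 33 mm across up to 65 mm high, narrower above. Origin at the centre of its underside, z up. 60 to 100 g.
- jigger: copper-coloured double jigger (hourglass measure), 84 mm tall, standing upright, 46 mm across at both rims; to the fingers it is a straight solid cylinder 46 mm across over its whole height. Origin at the centre of its underside, z up. 70 to 130 g.
- stopper: bottle stopper standing on its pale knob, 47 mm tall: the knob is 28 mm across and 20 mm high, the black rubber plug above it 20 mm across and 27 mm high. Origin at the centre of its underside (the knob), z up. 40 to 70 g.
- cork: wine cork standing on end, 24 mm across, 45 mm tall. Origin at the centre of its underside, z up. 12 to 21 g.
- seat_bottle: the fixed round steel cup of the old rack in which the bottle stands at the start; four equal cups, 74 mm apart in a row. 68 mm across outside, 62 inside, 10 tall, inner floor 2 mm above its underside. Origin at the centre of its underside, z up, y along the row to the robot's left, x across it, away from the robot (turned up to 12 degrees).
- seat_jigger: the fixed round steel cup of the old rack in which the jigger stands at the start; four equal cups, 74 mm apart in a row. 68 mm across outside, 62 inside, 10 tall, inner floor 2 mm above its underside. Origin at the centre of its underside, z up, y along the row to the robot's left, x across it, away from the robot (turned up to 12 degrees).
- seat_stopper: the fixed round steel cup of the old rack in which the stopper stands at the start; four equal cups, 74 mm apart in a row. 68 mm across outside, 62 inside, 10 tall, inner floor 2 mm above its underside. Origin at the centre of its underside, z up, y along the row to the robot's left, x across it, away from the robot (turned up to 12 degrees).
- seat_cork: the fixed round steel cup of the old rack in which the cork stands at the start; four equal cups, 74 mm apart in a row. 68 mm across outside, 62 inside, 10 tall, inner floor 2 mm above its underside. Origin at the centre of its underside, z up, y along the row to the robot's left, x across it, away from the robot (turned up to 12 degrees).
- new_rack: empty fixed wooden rack, 84 x 308 mm, beside the equal old rack, to its left or right; both lie on the worktop. Origin at the centre of its underside, z up, y along the row to the robot's left, x away from the robot (turned up to 12 degrees). Four round steel cups at x = 0, y = +111, +37, -37, -111 mm, 62 mm wide inside, 68 outside; inner floors 10 mm and rims 18 mm above the worktop, in both racks.
- shot_glass: empty clear shot glass, 48 mm across and 61 mm tall, standing on the worktop behind the racks; a bystander, to be left alone. Origin at the centre of its underside, z up. Above and behind it wall cabinets overhang the worktop, from about 0.57 m ahead of the robot axis and 0.46 m up: keep the wrist low and near.

How it is judged:
At the end, for the whole second after the job is handed in: Each thing stands upright (0.12 rad), at rest, on the floor of its own cup of the new rack (height within 4 mm, centre within 21 mm of the cup's centre along and across the row), in the reverse of the old order: leftmost there is rightmost here, second from left is second from right, and so on (((y of each of seat_jigger, seat_stopper, seat_cork in the frame of seat_bottle below 0 m and y of bottle in the frame of new_rack between -0.132 and -0.09 m) or (y of seat_jigger in the frame of seat_bottle above 0 m and y of each of seat_stopper, seat_cork in the frame of seat_bottle below 0 m and y of bottle in the frame of new_rack between -0.058 and -0.016 m) or (y of each of seat_jigger, seat_cork in the frame of seat_bottle below 0 m and y of seat_stopper in the frame of seat_bottle above 0 m and y of bottle in the frame of new_rack between -0.058 and -0.016 m) or (y of each of seat_jigger, seat_stopper in the frame of seat_bottle below 0 m and y of seat_cork in the frame of seat_bottle above 0 m and y of bottle in the frame of new_rack between -0.058 and -0.016 m) or (y of each of seat_jigger, seat_stopper in the frame of seat_bottle above 0 m and y of seat_cork in the frame of seat_bottle below 0 m and y of bottle in the frame of new_rack between 0.016 and 0.058 m) or (y of each of seat_jigger, seat_cork in the frame of seat_bottle above 0 m and y of seat_stopper in the frame of seat_bottle below 0 m and y of bottle in the frame of new_rack between 0.016 and 0.058 m) or (y of seat_jigger in the frame of seat_bottle below 0 m and y of each of seat_stopper, seat_cork in the frame of seat_bottle above 0 m and y of bottle in the frame of new_rack between 0.016 and 0.058 m) or (y of each of seat_jigger, seat_stopper, seat_cork in the frame of seat_bottle above 0 m and y of bottle in the frame of new_rack between 0.09 and 0.132 m)) and x of bottle in the frame of new_rack between -0.021 and 0.021 m and z of bottle in the frame of new_rack between 0.006 and 0.014 m and angle between each of bottle, jigger, stopper, cork's own z axis and vertical below 0.12 rad and linear speed of each of bottle, jigger, stopper, cork below 0.02 m/s and angular speed of each of bottle, jigger, stopper, cork below 0.3 rad/s and ((y of each of seat_bottle, seat_stopper, seat_cork in the frame of seat_jigger below 0 m and y of jigger in the frame of new_rack between -0.132 and -0.09 m) or (y of seat_bottle in the frame of seat_jigger above 0 m and y of each of seat_stopper, seat_cork in the frame of seat_jigger below 0 m and y of jigger in the frame of new_rack between -0.058 and -0.016 m) or (y of each of seat_bottle, seat_cork in the frame of seat_jigger below 0 m and y of seat_stopper in the frame of seat_jigger above 0 m and y of jigger in the frame of new_rack between -0.058 and -0.016 m) or (y of each of seat_bottle, seat_stopper in the frame of seat_jigger below 0 m and y of seat_cork in the frame of seat_jigger above 0 m and y of jigger in the frame of new_rack between -0.058 and -0.016 m) or (y of each of seat_bottle, seat_stopper in the frame of seat_jigger above 0 m and y of seat_cork in the frame of seat_jigger below 0 m and y of jigger in the frame of new_rack between 0.016 and 0.058 m) or (y of each of seat_bottle, seat_cork in the frame of seat_jigger above 0 m and y of seat_stopper in the frame of seat_jigger below 0 m and y of jigger in the frame of new_rack between 0.016 and 0.058 m) or (y of seat_bottle in the frame of seat_jigger below 0 m and y of each of seat_stopper, seat_cork in the frame of seat_jigger above 0 m and y of jigger in the frame of new_rack between 0.016 and 0.058 m) or (y of each of seat_bottle, seat_stopper, seat_cork in the frame of seat_jigger above 0 m and y of jigger in the frame of new_rack between 0.09 and 0.132 m)) and x of jigger in the frame of new_rack between -0.021 and 0.021 m and z of jigger in the frame of new_rack between 0.006 and 0.014 m and ((y of each of seat_bottle, seat_jigger, seat_cork in the frame of seat_stopper below 0 m and y of stopper in the frame of new_rack between -0.132 and -0.09 m) or (y of seat_bottle in the frame of seat_stopper above 0 m and y of each of seat_jigger, seat_cork in the frame of seat_stopper below 0 m and y of stopper in the frame of new_rack between -0.058 and -0.016 m) or (y of each of seat_bottle, seat_cork in the frame of seat_stopper below 0 m and y of seat_jigger in the frame of seat_stopper above 0 m and y of stopper in the frame of new_rack between -0.058 and -0.016 m) or (y of each of seat_bottle, seat_jigger in the frame of seat_stopper below 0 m and y of seat_cork in the frame of seat_stopper above 0 m and y of stopper in the frame of new_rack between -0.058 and -0.016 m) or (y of each of seat_bottle, seat_jigger in the frame of seat_stopper above 0 m and y of seat_cork in the frame of seat_stopper below 0 m and y of stopper in the frame of new_rack between 0.016 and 0.058 m) or (y of each of seat_bottle, seat_cork in the frame of seat_stopper above 0 m and y of seat_jigger in the frame of seat_stopper below 0 m and y of stopper in the frame of new_rack between 0.016 and 0.058 m) or (y of seat_bottle in the frame of seat_stopper below 0 m and y of each of seat_jigger, seat_cork in the frame of seat_stopper above 0 m and y of stopper in the frame of new_rack between 0.016 and 0.058 m) or (y of each of seat_bottle, seat_jigger, seat_cork in the frame of seat_stopper above 0 m and y of stopper in the frame of new_rack between 0.09 and 0.132 m)) and x of stopper in the frame of new_rack between -0.021 and 0.021 m and z of stopper in the frame of new_rack between 0.006 and 0.014 m and ((y of each of seat_bottle, seat_jigger, seat_stopper in the frame of seat_cork below 0 m and y of cork in the frame of new_rack between -0.132 and -0.09 m) or (y of seat_bottle in the frame of seat_cork above 0 m and y of each of seat_jigger, seat_stopper in the frame of seat_cork below 0 m and y of cork in the frame of new_rack between -0.058 and -0.016 m) or (y of each of seat_bottle, seat_stopper in the frame of seat_cork below 0 m and y of seat_jigger in the frame of seat_cork above 0 m and y of cork in the frame of new_rack between -0.058 and -0.016 m) or (y of each of seat_bottle, seat_jigger in the frame of seat_cork below 0 m and y of seat_stopper in the frame of seat_cork above 0 m and y of cork in the frame of new_rack between -0.058 and -0.016 m) or (y of each of seat_bottle, seat_jigger in the frame of seat_cork above 0 m and y of seat_stopper in the frame of seat_cork below 0 m and y of cork in the frame of new_rack between 0.016 and 0.058 m) or (y of each of seat_bottle, seat_stopper in the frame of seat_cork above 0 m and y of seat_jigger in the frame of seat_cork below 0 m and y of cork in the frame of new_rack between 0.016 and 0.058 m) or (y of seat_bottle in the frame of seat_cork below 0 m and y of each of seat_jigger, seat_stopper in the frame of seat_cork above 0 m and y of cork in the frame of new_rack between 0.016 and 0.058 m) or (y of each of seat_bottle, seat_jigger, seat_stopper in the frame of seat_cork above 0 m and y of cork in the frame of new_rack between 0.09 and 0.132 m)) and x of cork in the frame of new_rack between -0.021 and 0.021 m and z of cork in the frame of new_rack between 0.006 and 0.014 m); the robot touches nothing.
It fails at once if the shot glass is shifted by more than 20 mm or tipped over (distance of shot_glass from where it was at the start of the episode above 0.02 m or angle between shot_glass's own z axis and vertical above 0.3 rad).
It also fails if it takes over 122 s, if anything falls off the work surface, if the arm or the gripper's body presses on something with over 40 N, if the wrist force passes 120 N, or if a joint passes its speed limit or range.

## Robot

A 7-joint arm with a two-finger parallel gripper is mounted at the origin on a cart in front of the work surface, level with it; the furniture and walls round the work are solid. World frame = base frame: x ahead of the robot, y to its left, z up, the work surface at z = 0. Lengths are in m, angles in rad, forces in N, time in s.
With the tool pointing down it reaches from about 0.4 to 0.875 m from the base axis. Payload 6.5 kg.
Tool frame: the origin (TCP) lies at the very end of the fingers, on their centre line; the grasp point (between the pads) lies 19 mm behind it; z points along the fingers, y is the line along which they close (so a half turn about z gives the same grasp; the last joint's range is limited). The gripper opens to 88 mm and grips with 3 to 60 N. Pads are 18 mm wide; open, the fingers measure 123 mm over their backs; the gripper's body (75 mm by 187 mm) begins 45 mm behind the grasp point.
Start: joints at [1.159, 0.536, -0.004, 1.538, 0.003, 1.067, -0.071], TCP at [0.22, -0.612, 0.239] pointing down, gripper open.
Joint ranges: [-2.7, 2.7], [-0.37, 2.16], [-1.27, 1.26], [0.24, 2.4], [-1.31, 4.45], [0.19, 1.91], [-2.76, 2.76]. Speed limits (rad/s): [2.39, 2.39, 3.14, 3.14, 3.14, 3.14, 3.14].

## Interface

Orientations are given as a 3x3 rotation matrix whose columns are the frame's x, y, z axes.
In Python, from rig import state, read_camera, camera_params, close_job gives the robot as it stands.
- The arm moves only by the tool send_rows, never from a script. Its argument "rows" is a list of rows, each a list of 5 numbers: the closure, from 0 (fully open) to 1 (shut), then the shift along the world's x, y, z in m, then the turn about the world's z in rad. A call has 1 to 20 rows; each row is the pose to reach, as a shift and turn from the pose commanded when the call began; what a row does not reach only later rows make up. A row lasts 1/8 s, in which the tool goes at most 62.5 mm and 10.7 degrees, less where a joint would pass 70% of its speed; a pose out of reach is approached as far as the arm can. A call with a gripper value outside its range is refused whole. The fingers move at their own pace and stop on an object; the grip force is fixed at half the most. Time passes only in rows, so rows that repeat a pose let the fingers close. It gives the time, the measured TCP pose, the force, the opening and the grip force at its end, in the units of the state.
- state(): the state, without advancing time (a new reading comes with each control period).
- read_camera(name): name is "side" or "top"; returns the picture (384x512x3 uint8, red, green, blue); there is no depth.
- camera_params(name): a dict with "mtx" (3x3 intrinsics, pixels), "pose" (4x4, takes a point from camera to world coordinates). Camera axes: x right, y down, z forward; pixel columns grow to the right and rows downward; lengths in m; the calibration is good to about 2 mm. A picture is of the moment at which its call begins. camera_params takes no time and is no camera call.
- close_job(): hands the job in; it is judged then, once.
The state is a dict: "time_s": time; "qpos": joint angles; "joint_vel": joint speeds; "effort": joint torques, N m; "ee_pos": TCP position; "ee_rot": TCP orientation; "wrist_force": force on the tool from outside, world axes, zero at the start; "ft_torque": the same for the moment, N m; "opening": finger opening in m; "grip_force": force on a finger pad.
Only numpy, scipy, OpenCV 4.12 (cv2) and the standard library are available. Lean on these libraries where they do the work, as an engineer would, in place of code of your own. Each camera call takes 0.05 s, during which the arm holds its last target. There are 200 camera calls.

## Working session

There is one attempt and no reset: what is moved stays moved. The work goes in short steps, Python scripts to look and compute and a tool call to move; the robot and the scene stay as the last step left them, time stands still between calls to the robot, and variables do not carry over. Pictures are saved under pics/ and viewed, at most 14 in all, crops included, and the job is handed in when it is done.

Besides the shell and the picture viewer there is one more tool, called as name([rows], argument=value, ...), one row to a line, values as JSON. send_rows: Moves the arm, as the interface text tells. Its arguments: {"type":"object","properties":{"rows":{"type":"array"}},"required":["rows"]}

```bash
ls; mkdir -p pics; python3 - <<'E'
from rig import *
import cv2
for n in("top","side"):
    cv2.imwrite(f"pics/{n}0.png",read_camera(n)[:,:,::-1]); p=camera_params(n); print(n,p["mtx"].round(1).tolist(),p["pose"].round(3).tolist())
s=state();print(s["time_s"],s["ee_pos"],s["ee_rot"],s["opening"])
E
```

```text
pics
top [[414.2, 0.0, 255.9], [0.0, 414.2, 194.4], [0.0, 0.0, 1.0]] [[-0.008, -0.977, 0.213, 0.314], [-1.0, 0.007, -0.005, -0.037], [0.003, -0.214, -0.977, 1.303], [0.0, 0.0, 0.0, 1.0]]
side [[434.5, 0.0, 248.2], [0.0, 434.5, 196.8], [0.0, 0.0, 1.0]] [[0.909, -0.196, 0.368, 0.107], [-0.416, -0.451, 0.789, -1.022], [0.011, -0.871, -0.492, 0.657], [0.0, 0.0, 0.0, 1.0]]
0.1 [ 0.22012745 -0.61102314  0.23793794] [[ 9.40772015e-01  3.39039289e-01 -6.13478573e-04]
 [ 3.39039830e-01 -9.40770966e-01  1.40849086e-03]
 [-9.96090910e-05 -1.53306245e-03 -9.99998820e-01]] 0.08821801998516678
```

View pics/top0.png

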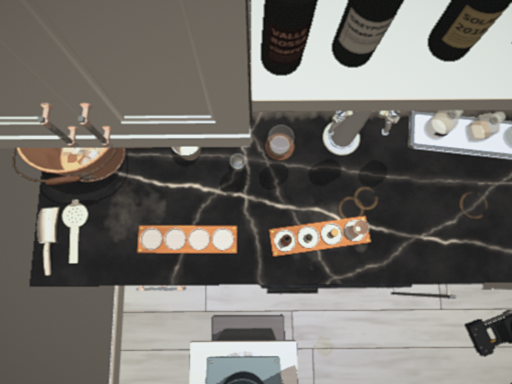

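View pics/side0.png

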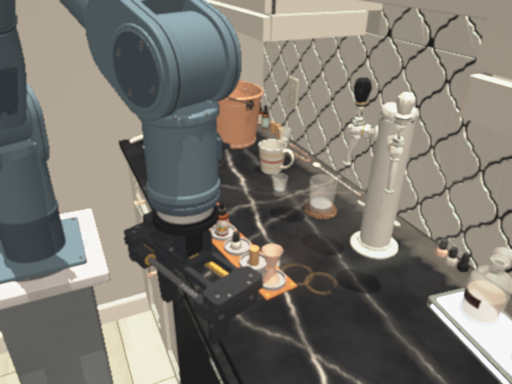

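The top view shows the new rack (empty, orange) at about px (187,239) and the old one at (320,236). From the left they hold bottle (285,240), stopper (309,237), cork (334,233) and jigger (357,230). The side view confirms this order, and the shot glass is at about (237,160) in the top view. Next I'll measure the racks.

```bash
cat >h.py <<'E'
from rig import *
import cv2, numpy as np
def ray(n,u,v,z):
    p=camera_params(n);P=np.array(p["pose"]);d=P[:3,:3]@np.linalg.inv(p["mtx"])@[u,v,1];o=P[:3,3]
    return o+d*(z-o[2])/d[2]
def proj(n,X):
    p=camera_params(n);P=np.array(p["pose"]);c=p["mtx"]@(P[:3,:3].T@(np.array(X)-P[:3,3]));return c[:2]/c[2]
def rack_cups(c,yaw):
    a=np.array([-np.sin(yaw),np.cos(yaw)]);return [c+a*k for k in(.111,.037,-.037,-.111)]
E
python3 - <<'E'
from h import *
im=cv2.imread("pics/top0.png");h=cv2.cvtColor(im,cv2.COLOR_BGR2HSV)
m=cv2.inRange(h,(3,90,120),(20,255,255));m[:205]=0;m[265:]=0
big=cv2.resize(im[205:270,120:390],None,fx=2.9,fy=2.9,interpolation=cv2.INTER_CUBIC)
for x0,x1 in((130,245),(260,380)):
    q=m.copy();q[:,:x0]=0;q[:,x1:]=0
    pts=np.argwhere(q)[:,::-1]
    W=np.array([ray("top",u,v,.008)[:2] for u,v in pts],np.float32)
    (c,s,a)=cv2.minAreaRect(W);print("rack",c,s,a,len(pts))
    # steel cups white
g=cv2.inRange(h,(0,0,150),(179,60,255))
n,_,st,ce=cv2.connectedComponentsWithStats(g)
for i in range(1,n):
    if 215<ce[i][1]<260 and st[i][4]>60: print(st[i],ce[i].round(1),ray("top",*ce[i],.012).round(4))
cv2.imwrite("pics/crop0.png",big)
E
```

```text
rack (0.45776304602622986, 0.17290432751178741) (0.3078691065311432, 0.084424689412117) 89.53653717041016 1181
rack (0.4787401556968689, -0.23994524776935577) (0.11641919612884521, 0.30932432413101196) 8.030317306518555 1158
[ 62 200  26  63 797] [ 74.1 225.9] [0.4992 0.5264 0.012 ]
[ 40 208  18  67 698] [ 47.3 232.7] [0.4787 0.6081 0.012 ]
[321 223  21  22 288] [330.8 233.7] [ 0.4684 -0.277   0.012 ]
[298 227  21  21 304] [307.9 236.8] [ 0.4593 -0.2052  0.012 ]
[141 228  21  22 364] [151.1 238.5] [0.458  0.2837 0.012 ]
[164 228  22  22 361] [174.7 238.7] [0.4568 0.21   0.012 ]
[188 229  22  21 359] [198.6 238.8] [0.4558 0.1358 0.012 ]
[212 229  22  21 364] [222.3 238.8] [0.4554 0.0618 0.012 ]
[274 230  21  22 245] [284.1 240. ] [ 0.45   -0.1308  0.012 ]
[422 237  35   7  71] [439.  239.6] [ 0.4474 -0.6143  0.012 ]
```

View pics/crop0.png

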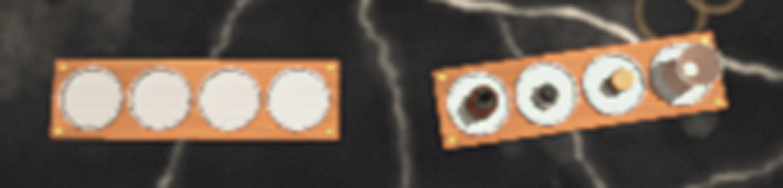

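Crop: the cups in both racks are clear. Top centres in full-picture pixels are bottle teat (286,239), stopper (308,238), cork (335.5,232) and jigger rim (358.6,227). Now I'll measure the object centres with both views.

```bash
python3 - <<'E'
from h import *
for n,u,v,z in(("bottle",286.2,238.8,.112),("stopper",308.3,237.8,.057),("cork",335.5,231.9,.055),("jigger",358.6,227.4,.094),("glass",237,160,.06)):
    p=ray("top",u,v,z);print(n,p.round(4),"side top px",proj("side",p).round(1))
im=cv2.imread("pics/side0.png")
cv2.imwrite("pics/crop1.png",cv2.resize(im[190:310,190:310],(600,600),interpolation=cv2.INTER_CUBIC))
t=cv2.imread("pics/top0.png")
cv2.imwrite("pics/crop2.png",cv2.resize(t[210:260,270:374],None,fx=7.5,fy=7.5,interpolation=cv2.INTER_CUBIC))
E
```

```text
bottle [ 0.4428 -0.1295  0.112 ] side top px [219.2 199.4]
stopper [ 0.4512 -0.2004  0.057 ] side top px [233.4 231.3]
cork [ 0.4687 -0.2837  0.055 ] side top px [254.2 248.6]
jigger [ 0.4766 -0.3445  0.094 ] side top px [269.8 248.5]
glass [0.6961 0.0145 0.06  ] side top px [279.8 176.3]
```

View pics/crop1.png

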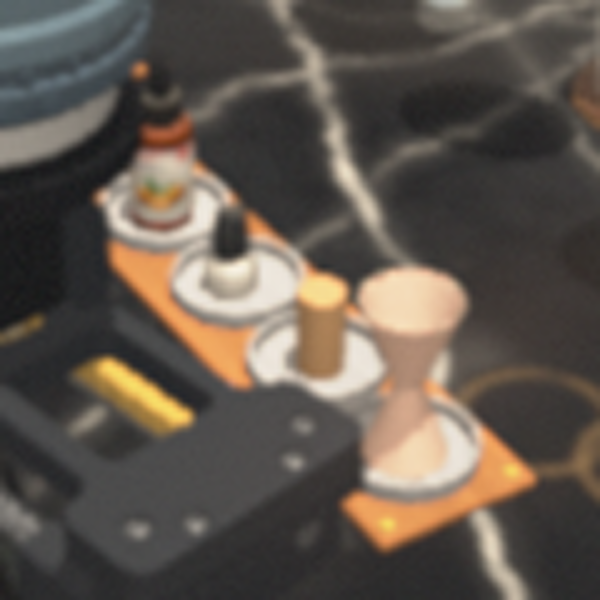

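View pics/crop2.png

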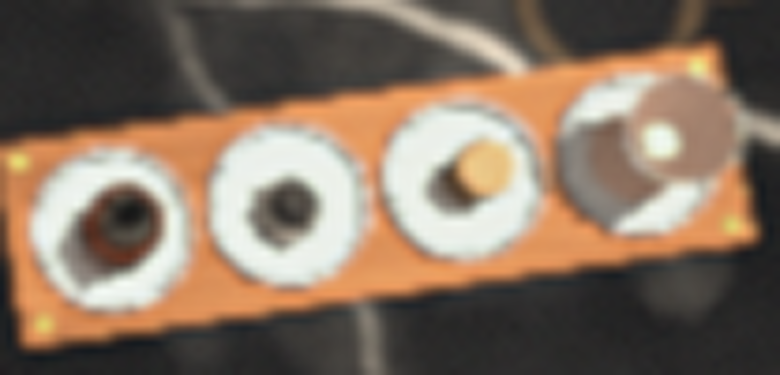

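Crop views give refined top centres. In the top picture they are bottle (286.9,237.6), stopper (308.7,236.7), cork (334.1,231.6) and jigger (360.8,226.9). In the side picture they are (221.4,204), (236.6,232.4), (254.8,248.4) and (272.6,250.4).

```bash
python3 - <<'E'
from h import *
for n,u,v,z,a,b in(("bottle",286.9,237.6,.112,221.4,204),("stopper",308.7,236.7,.057,236.6,232.4),("cork",334.1,231.6,.055,254.8,248.4),("jigger",360.8,226.9,.094,272.6,250.4)):
    print(n,ray("top",u,v,z).round(4),ray("side",a,b,z).round(4))
E
```

```text
bottle [ 0.4462 -0.1316  0.112 ] [ 0.4394 -0.1529  0.112 ]
stopper [ 0.4545 -0.2017  0.057 ] [ 0.4565 -0.2082  0.057 ]
cork [ 0.4696 -0.2795  0.055 ] [ 0.4703 -0.2833  0.055 ]
jigger [ 0.478  -0.3511  0.094 ] [ 0.479  -0.3533  0.094 ]
```

send_rows([
  [0,0.02,0.02,0,0.1],
  [0,0.045,0.045,0,0.2],
  [0,0.07,0.07,0,0.3],
  [0,0.095,0.095,0,0.42],
  [0,0.12,0.12,0,0.54],
  [0,0.145,0.145,0,0.66],
  [0,0.17,0.17,0,0.78],
  [0,0.195,0.195,0,0.9],
  [0,0.215,0.215,0,1.02],
  [0,0.235,0.235,0,1.12],
  [0,0.25,0.25,0,1.22],
  [0,0.258,0.259,0,1.295],
  [0,0.258,0.259,0,1.295],
  [0,0.258,0.259,0,1.295],
  [0,0.258,0.259,-0.03,1.295],
  [0,0.258,0.259,-0.06,1.295],
  [0,0.258,0.259,-0.08,1.295],
  [0,0.258,0.259,-0.09,1.295],
  [0,0.258,0.259,-0.09,1.295],
])

```text
time_s: 2.48
ee_pos: [0.4779, -0.3527, 0.1485]
ee_rot: [[-0.069, 0.998, -0.001], [0.998, 0.069, 0.0], [0.0, -0.001, -1.0]]
wrist_force: [0.1, 0.1, 0.6]
opening: 0.0881
grip_force: 0.0
```

```bash
python3 - <<'E'
from h import *
cv2.imwrite("pics/a1.png",cv2.resize(read_camera("side")[150:320,140:360,::-1],None,fx=3,fy=3))
s=state();print(s["ee_pos"],s["ee_rot"].round(3) if hasattr(s["ee_rot"],"round") else s["ee_rot"])
E
```

```text
[ 0.47841178 -0.35285833  0.14915919] [[-0.069  0.998  0.   ]
 [ 0.998  0.069 -0.   ]
 [-0.     0.    -1.   ]]
```

View pics/a1.png

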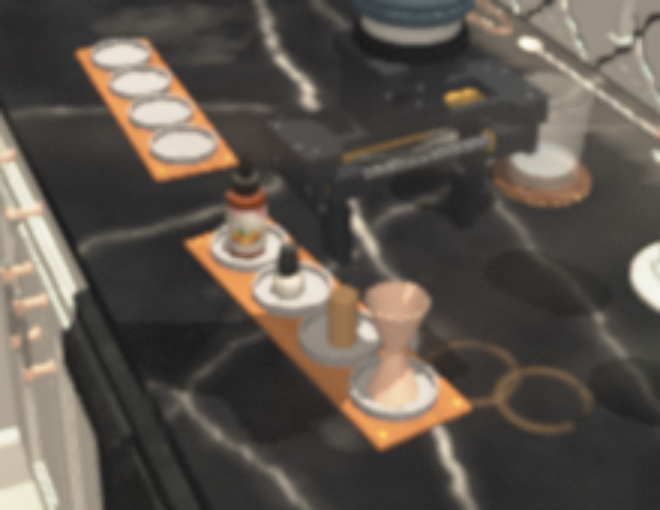

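The fingers straddle the jigger as planned: the tip midpoint is at about full px (275,228), over the jigger rim at (273,250). I'll descend and grip.

send_rows([
  [0,0,0,-0.03,0],
  [0,0,0,-0.06,0],
  [0,0,0,-0.085,0],
  [0,0,0,-0.1,0],
  [0,0,0,-0.104,0],
  [0,0,0,-0.104,0],
  [1,0,0,-0.104,0],
  [1,0,0,-0.104,0],
  [1,0,0,-0.104,0],
  [1,0,0,-0.104,0],
  [1,0,0,-0.104,0],
  [1,0,0,-0.104,0],
  [1,0,0,-0.1,0],
  [1,0,0,-0.09,0],
  [1,0,0,-0.07,0],
  [1,0,0,-0.045,0],
  [1,0,0,-0.02,0],
  [1,0,0,0.01,0],
  [1,0,0,0.035,0],
  [1,0,0,0.035,0],
])

```text
time_s: 5.03
ee_pos: [0.4797, -0.3533, 0.1867]
ee_rot: [[-0.07, 0.998, 0.004], [0.998, 0.07, -0.003], [-0.003, 0.004, -1.0]]
wrist_force: [0.5, -0.5, -1.1]
opening: 0.0432
grip_force: 30.0
```

send_rows([
  [1,0,0.015,0,0],
  [1,0,0.045,0,0],
  [1,-0.003,0.085,0,0],
  [1,-0.005,0.13,0,0],
  [1,-0.007,0.175,0,0],
  [1,-0.01,0.22,0,0],
  [1,-0.012,0.265,0,0],
  [1,-0.014,0.31,0,0],
  [1,-0.015,0.355,0,0],
  [1,-0.016,0.4,0,0],
  [1,-0.017,0.445,0,0],
  [1,-0.018,0.49,0,0],
  [1,-0.019,0.53,0,0],
  [1,-0.02,0.57,0,0],
  [1,-0.021,0.605,0,0],
  [1,-0.021,0.628,0,0],
  [1,-0.021,0.636,0,0],
  [1,-0.021,0.636,0,0],
  [1,-0.021,0.636,-0.02,0],
  [1,-0.021,0.636,-0.02,0],
])

```text
time_s: 7.52
ee_pos: [0.4565, 0.2813, 0.1624]
ee_rot: [[-0.069, 0.998, -0.003], [0.998, 0.069, -0.003], [-0.002, -0.003, -1.0]]
wrist_force: [0.1, -0.9, -1.2]
opening: 0.0431
grip_force: 30.0
```

```bash
python3 - <<'E'
from h import *
a=cv2.resize(read_camera("side")[110:260,110:310,::-1],(400,300),interpolation=cv2.INTER_CUBIC)
b=cv2.resize(read_camera("top")[180:280,120:253,::-1],(400,300),interpolation=cv2.INTER_CUBIC)
cv2.imwrite("pics/a2.png",np.hstack([a,b]));print(state()["ee_pos"],proj("side",state()["ee_pos"]))
E
```

```text
[0.45738925 0.28256204 0.16386034] [176.60220816 126.30232616]
```

View pics/a2.png

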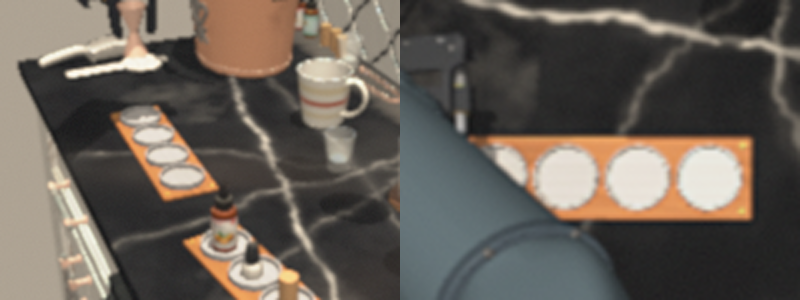

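The jigger hangs upright above the leftmost cup (side crop about (135,45); the cup lies below at (140,115)). Now I'll lower it, release, lift, and head back for the cork.

send_rows([
  [1,0,0.001,-0.03,0],
  [1,0,0.001,-0.06,0],
  [1,0,0.001,-0.085,0],
  [1,0,0.001,-0.1,0],
  [1,0,0.001,-0.11,0],
  [1,0,0.001,-0.115,0],
  [1,0,0.001,-0.118,0],
  [1,0,0.001,-0.118,0],
  [1,0,0.001,-0.118,0],
  [0.4,0,0.001,-0.118,0],
  [0,0,0.001,-0.118,0],
  [0,0,0.001,-0.118,0],
  [0,0,0.001,-0.118,0],
  [0,0,0.001,-0.118,0],
  [0,0,0.001,-0.1,0],
  [0,0,0.001,-0.075,0],
  [0,0,0.001,-0.045,0],
  [0,0,0.001,-0.015,0],
  [0,0,0.001,0.01,0],
  [0,0,0.001,0.01,0],
])

```text
time_s: 10.12
ee_pos: [0.4585, 0.2854, 0.1764]
ee_rot: [[-0.07, 0.998, 0.004], [0.998, 0.07, 0.002], [0.002, 0.004, -1.0]]
wrist_force: [-0.5, 0.0, -0.8]
opening: 0.0882
grip_force: 0.0
```

```bash
python3 - <<'E'
from h import *
a=cv2.resize(read_camera("side")[110:260,110:310,::-1],(700,525),interpolation=cv2.INTER_CUBIC)
cv2.imwrite("pics/a3.png",a);print(state()["ee_pos"],proj("side",[.458,.284,.01]),proj("side",[.458,.284,.094]))
E
```

```text
[0.45778477 0.28473972 0.17494926] [179.80048799 169.13966676] [178.12591346 146.22131189]
```

View pics/a3.png

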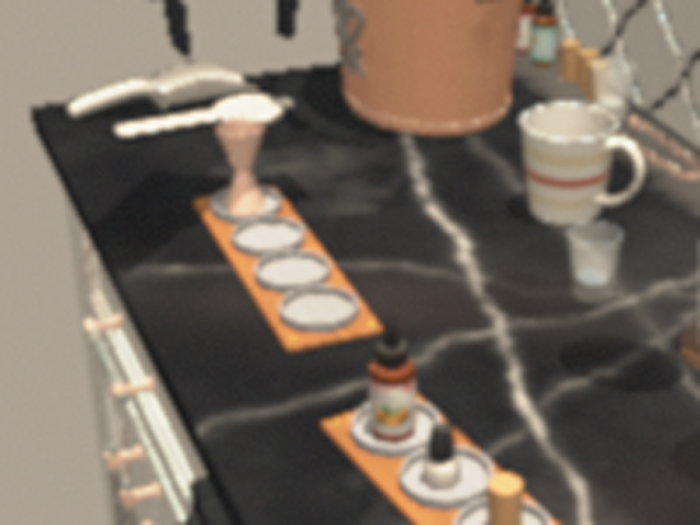

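The jigger stands centred in the leftmost cup: its base is at crop (247,205), and I expected (244,207). Cork next.

send_rows([
  [0,0,-0.015,0,0],
  [0,0,-0.05,0,0],
  [0,0,-0.095,0,0],
  [0,0,-0.14,0,0],
  [0,0,-0.19,0,0],
  [0,0,-0.24,0,0],
  [0,0,-0.29,0,0],
  [0,0,-0.34,0,0],
  [0,0.005,-0.39,0,0],
  [0,0.008,-0.44,0,0],
  [0,0.01,-0.49,0,0],
  [0,0.013,-0.53,0,0],
  [0,0.013,-0.555,0,0],
  [0,0.013,-0.565,0,0],
  [0,0.013,-0.565,0,0],
  [0,0.013,-0.565,-0.03,0],
  [0,0.013,-0.565,-0.06,0],
  [0,0.013,-0.565,-0.08,0],
  [0,0.013,-0.565,-0.09,0],
  [0,0.013,-0.565,-0.09,0],
])

```text
time_s: 12.68
ee_pos: [0.4702, -0.2795, 0.0835]
ee_rot: [[-0.071, 0.997, -0.001], [0.997, 0.071, 0.001], [0.001, -0.001, -1.0]]
wrist_force: [-0.4, -0.7, -0.0]
opening: 0.0884
grip_force: 0.0
```

send_rows([
  [0,0,0,-0.02,0],
  [0,0,0,-0.04,0],
  [0,0,0,-0.052,0],
  [0,0,0,-0.057,0],
  [0,0,0,-0.057,0],
  [1,0,0,-0.057,0],
  [1,0,0,-0.057,0],
  [1,0,0,-0.057,0],
  [1,0,0,-0.057,0],
  [1,0,0,-0.057,0],
  [1,0,0,-0.057,0],
  [1,0,0,-0.057,0],
  [1,0,0,-0.045,0],
  [1,0,0,-0.025,0],
  [1,0,0,0,0],
  [1,0,0,0.025,0],
  [1,0,0,0.05,0],
  [1,0,0,0.075,0],
  [1,0,0,0.085,0],
  [1,0,0,0.085,0],
])

```text
time_s: 15.18
ee_pos: [0.4706, -0.2808, 0.1696]
ee_rot: [[-0.07, 0.998, 0.001], [0.998, 0.07, -0.001], [-0.001, 0.001, -1.0]]
wrist_force: [-1.4, 0.4, -0.7]
opening: 0.0234
grip_force: 30.0
```

send_rows([
  [1,0,0.015,0,0],
  [1,0,0.045,0,0],
  [1,0,0.085,0,0],
  [1,-0.003,0.13,0,0],
  [1,-0.005,0.175,0,0],
  [1,-0.007,0.22,0,0],
  [1,-0.01,0.265,0,0],
  [1,-0.012,0.31,0,0],
  [1,-0.013,0.355,0,0],
  [1,-0.013,0.4,0,0],
  [1,-0.013,0.44,0,0],
  [1,-0.013,0.47,0,0],
  [1,-0.013,0.486,0,0],
  [1,-0.013,0.491,0,0],
  [1,-0.013,0.491,0,0],
  [1,-0.013,0.491,-0.03,0],
  [1,-0.013,0.491,-0.06,0],
  [1,-0.013,0.491,-0.08,0],
  [1,-0.013,0.491,-0.09,0],
  [1,-0.013,0.491,-0.09,0],
])

```text
time_s: 17.68
ee_pos: [0.4573, 0.2096, 0.0785]
ee_rot: [[-0.069, 0.998, -0.001], [0.998, 0.069, -0.001], [-0.001, -0.001, -1.0]]
wrist_force: [-0.4, 0.4, 0.9]
opening: 0.0229
grip_force: 30.0
```

send_rows([
  [1,0,0,-0.02,0],
  [1,0,0,-0.035,0],
  [1,0,0,-0.045,0],
  [1,0,0,-0.05,0],
  [1,0,0,-0.051,0],
  [1,0,0,-0.051,0],
  [1,0,0,-0.051,0],
  [0.7,0,0,-0.051,0],
  [0.4,0,0,-0.051,0],
  [0,0,0,-0.051,0],
  [0,0,0,-0.051,0],
  [0,0,0,-0.051,0],
  [0,0,0,-0.04,0],
  [0,0,0,-0.02,0],
  [0,0,0,0.01,0],
  [0,0,0,0.04,0],
  [0,0,0,0.07,0],
  [0,0,0,0.09,0],
  [0,0,0,0.09,0],
])

```text
time_s: 20.05
ee_pos: [0.4583, 0.211, 0.1705]
ee_rot: [[-0.07, 0.998, 0.003], [0.998, 0.07, 0.001], [0.001, 0.003, -1.0]]
wrist_force: [-0.6, 0.8, -0.2]
opening: 0.0879
grip_force: 0.0
```

```bash
python3 - <<'E'
from h import *
a=cv2.resize(read_camera("side")[110:260,110:310,::-1],(700,525),interpolation=cv2.INTER_CUBIC)
cv2.imwrite("pics/a4.png",a);print(state()["ee_pos"])
E
```

```text
[0.45759551 0.21050558 0.16928324]
```

View pics/a4.png

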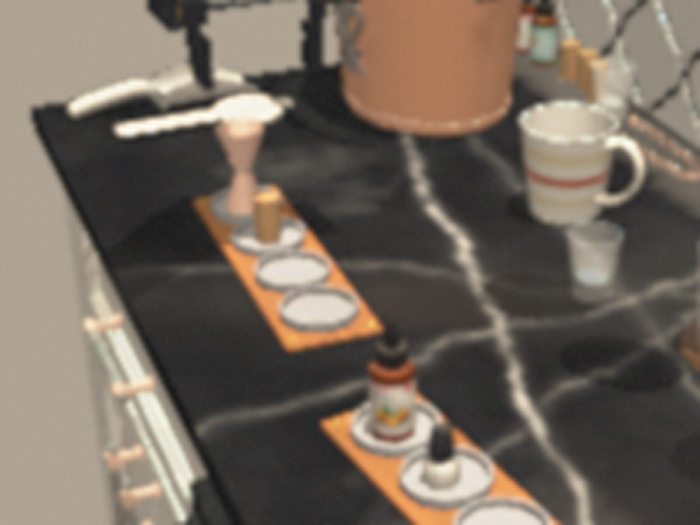

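The cork stands upright in the second cup (crop (268,215)). Stopper next.

send_rows([
  [0,0,-0.015,0,0],
  [0,0,-0.05,0,0],
  [0,0,-0.095,0,0],
  [0,0,-0.14,0,0],
  [0,0,-0.19,0,0],
  [0,0,-0.24,0,0],
  [0,0,-0.29,0,0],
  [0,0,-0.34,0,0],
  [0,-0.002,-0.38,0,0],
  [0,-0.002,-0.405,0,0],
  [0,-0.002,-0.4135,0,0],
  [0,-0.002,-0.4135,0,0],
  [0,-0.002,-0.4135,0,0],
  [0,-0.002,-0.4135,-0.03,0],
  [0,-0.002,-0.4135,-0.06,0],
  [0,-0.002,-0.4135,-0.08,0],
  [0,-0.002,-0.4135,-0.08,0],
])

```text
time_s: 22.22
ee_pos: [0.4545, -0.2014, 0.0877]
ee_rot: [[-0.072, 0.997, -0.003], [0.997, 0.072, 0.002], [0.002, -0.002, -1.0]]
wrist_force: [0.0, -0.2, 0.5]
opening: 0.0879
grip_force: 0.0
```

send_rows([
  [0,0,0,-0.02,0],
  [0,0,0,-0.04,0],
  [0,0,0,-0.05,0],
  [0,0,0,-0.053,0],
  [0,0,0,-0.053,0],
  [1,0,0,-0.053,0],
  [1,0,0,-0.053,0],
  [1,0,0,-0.053,0],
  [1,0,0,-0.053,0],
  [1,0,0,-0.053,0],
  [1,0,0,-0.053,0],
  [1,0,0,-0.053,0],
  [1,0,0,-0.045,0],
  [1,0,0,-0.025,0],
  [1,0,0,0,0],
  [1,0,0,0.025,0],
  [1,0,0,0.05,0],
  [1,0,0,0.075,0],
  [1,0,0,0.087,0],
  [1,0,0,0.087,0],
])

```text
time_s: 24.72
ee_pos: [0.4556, -0.2032, 0.1763]
ee_rot: [[-0.07, 0.998, 0.001], [0.998, 0.07, -0.001], [-0.001, 0.001, -1.0]]
wrist_force: [-0.9, 0.2, -0.2]
opening: 0.0188
grip_force: 29.9
```

send_rows([
  [1,0,0.015,0,0],
  [1,0,0.045,0,0],
  [1,0,0.085,0,0],
  [1,0,0.13,0,0],
  [1,0,0.175,0,0],
  [1,0,0.22,0,0],
  [1,0,0.26,0,0],
  [1,0,0.295,0,0],
  [1,0.001,0.32,0,0],
  [1,0.001,0.335,0,0],
  [1,0.001,0.339,0,0],
  [1,0.001,0.339,0,0],
  [1,0.001,0.339,-0.03,0],
  [1,0.001,0.339,-0.06,0],
  [1,0.001,0.339,-0.08,0],
  [1,0.001,0.339,-0.09,0],
  [1,0.001,0.339,-0.09,0],
])

```text
time_s: 26.85
ee_pos: [0.4562, 0.1353, 0.0855]
ee_rot: [[-0.069, 0.998, -0.001], [0.998, 0.069, -0.001], [-0.0, -0.001, -1.0]]
wrist_force: [-0.2, 0.4, 0.3]
opening: 0.019
grip_force: 29.9
```

send_rows([
  [1,0,0,-0.02,0],
  [1,0,0,-0.035,0],
  [1,0,0,-0.045,0],
  [1,0,0,-0.048,0],
  [1,0,0,-0.049,0],
  [1,0,0,-0.049,0],
  [1,0,0,-0.049,0],
  [0.7,0,0,-0.049,0],
  [0.4,0,0,-0.049,0],
  [0,0,0,-0.049,0],
  [0,0,0,-0.049,0],
  [0,0,0,-0.049,0],
  [0,0,0,-0.04,0],
  [0,0,0,-0.02,0],
  [0,0,0,0.01,0],
  [0,0,0,0.04,0],
  [0,0,0,0.07,0],
  [0,0,0,0.09,0],
  [0,0,0,0.09,0],
])

```text
time_s: 29.22
ee_pos: [0.4573, 0.1363, 0.1773]
ee_rot: [[-0.07, 0.998, 0.003], [0.998, 0.07, 0.001], [0.0, 0.003, -1.0]]
wrist_force: [0.1, 0.6, -0.7]
opening: 0.0882
grip_force: 0.0
```

```bash
python3 - <<'E'
from h import *
a=cv2.resize(read_camera("side")[110:260,110:310,::-1],(700,525),interpolation=cv2.INTER_CUBIC)
cv2.imwrite("pics/a5.png",a);print(state()["ee_pos"])
E
```

```text
[0.4565478  0.13588812 0.1761409 ]
```

View pics/a5.png

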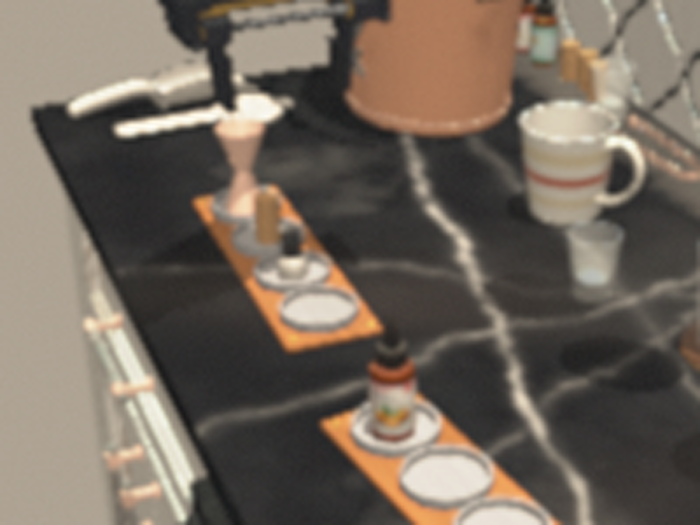

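The stopper stands in the third cup (crop (291,255)). Bottle next.

send_rows([
  [0,0,-0.015,0,0],
  [0,0,-0.045,0,0],
  [0,0,-0.085,0,0],
  [0,0,-0.125,0,0],
  [0,-0.003,-0.165,0,0],
  [0,-0.005,-0.205,0,0],
  [0,-0.008,-0.24,0,0],
  [0,-0.009,-0.26,0,0],
  [0,-0.009,-0.269,0,0],
  [0,-0.009,-0.269,0,0],
  [0,-0.009,-0.269,0,0],
  [0,-0.009,-0.269,-0.03,0],
  [0,-0.009,-0.269,-0.06,0],
  [0,-0.009,-0.269,-0.08,0],
  [0,-0.009,-0.269,-0.09,0],
  [0,-0.009,-0.269,-0.09,0],
])

```text
time_s: 31.28
ee_pos: [0.4472, -0.1324, 0.0855]
ee_rot: [[-0.071, 0.997, -0.001], [0.997, 0.071, 0.0], [0.0, -0.001, -1.0]]
wrist_force: [-0.3, 0.6, -0.6]
opening: 0.0881
grip_force: 0.0
```

send_rows([
  [0,0,0,-0.015,0],
  [0,0,0,-0.025,0],
  [0,0,0,-0.031,0],
  [0,0,0,-0.031,0],
  [0,0,0,-0.031,0],
  [1,0,0,-0.031,0],
  [1,0,0,-0.031,0],
  [1,0,0,-0.031,0],
  [1,0,0,-0.031,0],
  [1,0,0,-0.031,0],
  [1,0,0,-0.031,0],
  [1,0,0,-0.031,0],
  [1,0,0,-0.025,0],
  [1,0,0,-0.01,0],
  [1,0,0,0.01,0],
  [1,0,0,0.03,0],
  [1,0,0,0.045,0],
  [1,0,0,0.05,0],
  [1,0,0,0.05,0],
])

```text
time_s: 33.65
ee_pos: [0.4473, -0.1331, 0.1359]
ee_rot: [[-0.07, 0.998, 0.0], [0.998, 0.07, -0.0], [-0.0, 0.0, -1.0]]
wrist_force: [0.3, 0.7, -0.8]
opening: 0.0312
grip_force: 30.0
```

send_rows([
  [1,0,0.01,0,0],
  [1,0,0.035,0,0],
  [1,0.002,0.065,0,0],
  [1,0.004,0.1,0,0],
  [1,0.006,0.135,0,0],
  [1,0.008,0.165,0,0],
  [1,0.0085,0.187,0,0],
  [1,0.0085,0.195,0,0],
  [1,0.0085,0.195,0,0],
  [1,0.0085,0.195,0,0],
  [1,0.0085,0.195,-0.02,0],
  [1,0.0085,0.195,-0.04,0],
  [1,0.0085,0.195,-0.06,0],
  [1,0.0085,0.195,-0.07,0],
  [1,0.0085,0.195,-0.07,0],
])

```text
time_s: 35.52
ee_pos: [0.4555, 0.0614, 0.0654]
ee_rot: [[-0.069, 0.998, -0.001], [0.998, 0.069, -0.0], [-0.0, -0.001, -1.0]]
wrist_force: [-0.5, 0.3, -1.0]
opening: 0.0309
grip_force: 30.0
```

send_rows([
  [1,0,0,-0.005,0],
  [1,0,0,-0.009,0],
  [1,0,0,-0.01,0],
  [1,0,0,-0.01,0],
  [1,0,0,-0.01,0],
  [0.7,0,0,-0.01,0],
  [0.4,0,0,-0.01,0],
  [0,0,0,-0.01,0],
  [0,0,0,-0.01,0],
  [0,0,0,-0.01,0],
  [0,0,0,0,0],
  [0,0,0,0.02,0],
  [0,0,0,0.05,0],
  [0,0,0,0.08,0],
  [0,0,0,0.11,0],
  [0,0,-0.03,0.13,0],
  [0,0,-0.08,0.14,0],
  [0,0,-0.14,0.14,0],
  [0,0,-0.2,0.14,0],
  [0,0,-0.25,0.14,0],
])

```text
time_s: 38.02
ee_pos: [0.4554, -0.1905, 0.2065]
ee_rot: [[-0.069, 0.998, 0.001], [0.998, 0.069, -0.001], [-0.001, 0.001, -1.0]]
wrist_force: [1.1, 1.0, -0.1]
opening: 0.0879
grip_force: 0.0
```

send_rows([
  [0,0,-0.04,0,0],
  [0,0,-0.06,0,0],
  [0,0,-0.06,0,0],
  [0,0,-0.06,0,0],
  [0,0,-0.06,0,0],
])

```text
time_s: 38.65
ee_pos: [0.4562, -0.2462, 0.2058]
ee_rot: [[-0.073, 0.997, 0.0], [0.997, 0.073, 0.0], [0.0, 0.0, -1.0]]
wrist_force: [-0.1, -0.6, 0.4]
opening: 0.0883
grip_force: 0.0
```

```bash
python3 - <<'E'
from h import *
a=cv2.resize(read_camera("side")[110:260,110:310,::-1],(400,300),interpolation=cv2.INTER_CUBIC)
b=cv2.resize(read_camera("top")[140:260,120:280,::-1],(400,300),interpolation=cv2.INTER_CUBIC)
cv2.imwrite("pics/a6.png",np.hstack([a,b]))
for X in([.458,.284,.094],[.457,.21,.055],[.456,.136,.057],[.4555,.062,.112]):
    u,v=proj("top",X);print(((u-120)*2.5+400).round(),((v-140)*2.5).round(), ((proj("side",X)-110)*2).round())
E
```

```text
460.0 239.0 [136.  72.]
530.0 243.0 [151. 112.]
591.0 243.0 [164. 130.]
649.0 237.0 [178. 116.]
```

View pics/a6.png

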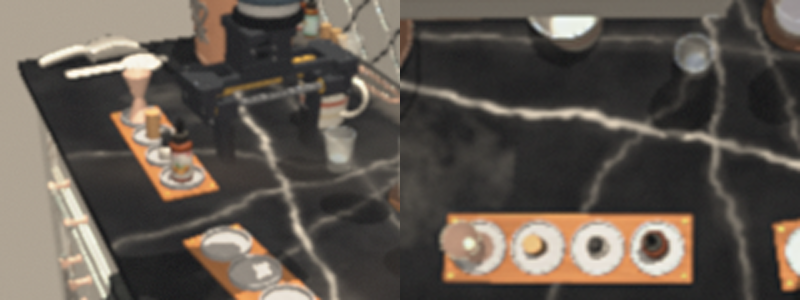

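All four stand upright in the new rack, each within a pixel or two of where I expected it (top crop (460,242), (531,243), (597,245), (655,240)). The shot glass is untouched, so I'm handing in.

```bash
python3 -c "
from rig import *
print(close_job())"
```

```text
the job is handed in; nothing more can be done
None
```

The job is handed in at about 39 s of the 122 s allowed: jigger, cork, stopper and bottle (left to right) looked upright and centred in the new rack's cups in the last pictures, in reverse of the old order, with the shot glass undisturbed; no verdict was returned.

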